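Gauge the bores of heater blocks and reject the undersize one

TASK

Check the three drilled aluminium blocks on the sloping rack with the green-handled pin gauge: try it in each bore in turn, from the left block to the right one as the robot sees them, going all the way in or until it stops, without forcing it. Then put the gauge back upright in its black stand and lift the block whose bore stopped the gauge part-way into the red tray. Leave the blocks that passed in their places on the rack, and do not knock over the vials or the ampoule.

Things in the scene. Friction and masses are not known exactly. Their poses are not given: they have to be found in the camera images.
- rack: Fixed dark steel rack, foot 90 x 260 mm. Its shelf slopes at 30 degrees to the level, rising away from the robot, with three nests in a row. Origin: centre of its foot on the worktop; x to the back (up the slope), y along the row to the left, z up. At the low side of the shelf a lip 12 mm high; beside each nest black guides 6 mm high, 4 mm thick, 1.5 mm from the block.
- nest_1 (a point): Centre of the floor of the left nest (+80 mm along the rack's y), 45 mm above the worktop, on the sloping shelf. Axes as the rack's.
- nest_2 (a point): Centre of the floor of the middle nest (0 mm along the rack's y), 45 mm above the worktop, on the sloping shelf. Axes as the rack's.
- nest_3 (a point): Centre of the floor of the right nest (-80 mm along the rack's y), 45 mm above the worktop, on the sloping shelf. Axes as the rack's.
- block_a: One of three aluminium blocks that look alike, 40x40x44 mm, 0.12 kg, loose, blue band low down, each in some nest. Origin: centre of underside; z: bore axis, out of the mouth (44 mm up), in the rack leaning 30 deg from vertical to the robot; x: up the slope. Bore: through, central, 18 mm; in an undersize block it narrows to 9 mm 20 mm below the mouth. The outside does not show which: try it.
- block_b: One of three aluminium blocks that look alike, 40x40x44 mm, 0.12 kg, loose, blue band low down, each in some nest. Origin: centre of underside; z: bore axis, out of the mouth (44 mm up), in the rack leaning 30 deg from vertical to the robot; x: up the slope. Bore: through, central, 18 mm; in an undersize block it narrows to 9 mm 20 mm below the mouth. The outside does not show which: try it.
- block_c: One of three aluminium blocks that look alike, 40x40x44 mm, 0.12 kg, loose, blue band low down, each in some nest. Origin: centre of underside; z: bore axis, out of the mouth (44 mm up), in the rack leaning 30 deg from vertical to the robot; x: up the slope. Bore: through, central, 18 mm; in an undersize block it narrows to 9 mm 20 mm below the mouth. The outside does not show which: try it.
- gauge: Loose pin gauge, 0.12 kg, 110 mm long: steel pin 14 mm thick, 46 mm long, tip chamfered; collar 30 mm wide (46 to 52 mm); round green handle 22 mm thick (52 to 110 mm). Origin: centre of the pin's tip; z along the pin to the handle. Starts upright in the stand, collar on its top, tip 10 mm above the worktop. Enters a sound bore up to the collar; stops 20 mm deep in an undersize one.
- gauge_stand: Fixed black block 60 x 60 x 56 mm on a 76 x 76 mm foot, with a vertical hole in the top centre, 22 mm in diameter and 50 mm deep, for the gauge's pin. Origin: centre of its underside. It and the red tray change sides between starts.
- reject_tray: Fixed red open tray, 130 x 130 mm outside, 40 mm high, walls and floor 4 mm. Origin: centre of its underside.
- vial_red: Loose vial with red cap, 26 mm in diameter, 54 mm high, bystander. Origin: centre of its underside; z up.
- vial_blue: Loose vial with blue cap, 26 mm in diameter, 54 mm high, bystander. Origin: centre of its underside; z up.
- ampoule: Loose standing glass ampoule, 20 mm in diameter, 80 mm high, bystander. Origin: centre of its underside; z up.
There are look-alikes about, which are no part of the job. What is meant by the gauge is not blue, pink or purple, and is the smaller of those in its own colour.

How it is judged:
On the way, in this order (a step that is already met when the one before it is completed fails the run):
1. The gauge has been tried in the left block: in a sound bore its tip at least 32 mm below the mouth, in the undersize bore at least 16.5 mm, within 6 mm of the axis (((distance between block_a and nest_1 below 0.02 m and z of gauge in the frame of block_a between -0.005 and 0.012 m and x of gauge in the frame of block_a between -0.006 and 0.006 m and y of gauge in the frame of block_a between -0.006 and 0.006 m) or (distance between block_b and nest_1 below 0.02 m and z of gauge in the frame of block_b between -0.005 and 0.012 m and x of gauge in the frame of block_b between -0.006 and 0.006 m and y of gauge in the frame of block_b between -0.006 and 0.006 m) or (distance between block_c and nest_1 below 0.02 m and z of gauge in the frame of block_c between -0.005 and 0.0275 m and x of gauge in the frame of block_c between -0.006 and 0.006 m and y of gauge in the frame of block_c between -0.006 and 0.006 m))), for 0.1 s.
2. The gauge has been tried in the middle block: in a sound bore its tip at least 32 mm below the mouth, in the undersize bore at least 16.5 mm, within 6 mm of the axis (((distance between block_a and nest_2 below 0.02 m and z of gauge in the frame of block_a between -0.005 and 0.012 m and x of gauge in the frame of block_a between -0.006 and 0.006 m and y of gauge in the frame of block_a between -0.006 and 0.006 m) or (distance between block_b and nest_2 below 0.02 m and z of gauge in the frame of block_b between -0.005 and 0.012 m and x of gauge in the frame of block_b between -0.006 and 0.006 m and y of gauge in the frame of block_b between -0.006 and 0.006 m) or (distance between block_c and nest_2 below 0.02 m and z of gauge in the frame of block_c between -0.005 and 0.0275 m and x of gauge in the frame of block_c between -0.006 and 0.006 m and y of gauge in the frame of block_c between -0.006 and 0.006 m))), for 0.1 s.
3. The gauge has been tried in the right block: in a sound bore its tip at least 32 mm below the mouth, in the undersize bore at least 16.5 mm, within 6 mm of the axis (((distance between block_a and nest_3 below 0.02 m and z of gauge in the frame of block_a between -0.005 and 0.012 m and x of gauge in the frame of block_a between -0.006 and 0.006 m and y of gauge in the frame of block_a between -0.006 and 0.006 m) or (distance between block_b and nest_3 below 0.02 m and z of gauge in the frame of block_b between -0.005 and 0.012 m and x of gauge in the frame of block_b between -0.006 and 0.006 m and y of gauge in the frame of block_b between -0.006 and 0.006 m) or (distance between block_c and nest_3 below 0.02 m and z of gauge in the frame of block_c between -0.005 and 0.0275 m and x of gauge in the frame of block_c between -0.006 and 0.006 m and y of gauge in the frame of block_c between -0.006 and 0.006 m))), for 0.1 s.
At the end, for the whole second after the job is handed in: The undersize block is in the red tray (origin within 55 mm of its centre each way, below 55 mm), the sound blocks sit in the rack (within 12 mm of a nest, leaning with the slope), the gauge is in its stand (axis within 8 mm, tip below 14 mm, tilt under 0.12 rad), all at rest (x of block_c in the frame of reject_tray between -0.055 and 0.055 m and y of block_c in the frame of reject_tray between -0.055 and 0.055 m and height (world z) of block_c below 0.055 m and linear speed of each of block_c, block_a, block_b, gauge below 0.02 m/s and (distance between block_a and nest_1 below 0.012 m or distance between block_a and nest_2 below 0.012 m or distance between block_a and nest_3 below 0.012 m) and angle between the z axis of each of block_a, block_b and the z axis of nest_2, either way round below 0.62 rad and (distance between block_b and nest_1 below 0.012 m or distance between block_b and nest_2 below 0.012 m or distance between block_b and nest_3 below 0.012 m) and horizontal distance between gauge and gauge_stand below 0.008 m and height (world z) of gauge below 0.014 m and angle between gauge's own z axis and vertical below 0.12 rad); the robot touches nothing.
It fails at once if the gauge is forced against a block with more than 60 N (contact force between gauge and block_a above 60 N or contact force between gauge and block_b above 60 N or contact force between gauge and block_c above 60 N).
It fails at once if a vial or the ampoule is knocked over (angle between any of vial_red, vial_blue, ampoule's own z axis and vertical above 0.8 rad).
It also fails if it takes over 72 s, if anything falls off the work surface, if the arm or the gripper's body presses on something with over 40 N, if the wrist force passes 120 N, or if a joint passes its speed limit or range.

ROBOT

A 6-joint arm with a two-finger parallel gripper is mounted at the origin on a cart in front of the work surface, level with it; the furniture and walls round the work are solid. World frame = base frame: x ahead of the robot, y to its left, z up, the work surface at z = 0. Lengths are in m, angles in rad, forces in N, time in s.
With the tool pointing down it reaches from about 0.25 to 0.775 m from the base axis. Payload 4 kg.
Tool frame: the origin (TCP) lies at the very end of the fingers, on their centre line; the grasp point (between the pads) lies 19 mm behind it; z points along the fingers, y is the direction in which the jaws open and shut (so a half turn about z gives the same grasp; the last joint's range is limited). The gripper opens to 85 mm and grips with 20 to 120 N. Pads are 22 mm wide; open, the fingers measure 114 mm over their backs; the gripper's body (76 mm by 85 mm) begins 54 mm behind the grasp point. The pads swing forward as they close: fully open they stand 13 mm farther back than shut.
Start: joints at [-1.387, 0.087, 1.371, -0, 1.684, -0.103], TCP at [0.156, -0.528, 0.231] pointing down, gripper open.
Joint ranges: [-3.1, 3.1], [-0.76, 2.03], [0.27, 2.55], [-1.08, 4.22], [0.17, 2.65], [-2.57, 2.57]. Speed limits (rad/s): [2.79, 2.79, 3.14, 3.14, 3.14, 3.14].

INTERFACE

Orientations are given as [roll, pitch, yaw] about the fixed x, y, z axes, in that order (R = Rz(yaw) Ry(pitch) Rx(roll)).
In Python, from cell import * gives the robot as it stands.
- The arm moves only by the shell command python3 -m handwheel 'ROWS' [FORCE]. ROWS is JSON, a list of rows, each an object with "hand": the finger opening in m, from 0 to 0.0854; "travel": the shift along the tool's x, y, z in m, a list of three; "delta_rot": the turn, a rotation vector about the tool's x, y, z in rad, a list of three. A call has 1 to 20 rows; each row is the pose to reach, as a shift and turn from the pose commanded when the call began, along the tool's axes at that moment; what a row does not reach only later rows make up. A row lasts 1/8 s, in which the tool goes at most 62.5 mm and 10.7 degrees, less where a joint would pass 70% of its speed; a pose out of reach is approached as far as the arm can. A call with a gripper value outside its range is refused whole. The fingers move at their own pace and stop on an object; FORCE is the grip in N (left out, the last holds). Time passes only in rows, so rows that repeat a pose let the fingers close. It gives the time, the measured TCP pose, the force and the opening at its end, in the units of the state.
- get_state(): the state, without advancing time (a new reading comes with each control period).
- snapshot(name): name is "scene" or "top" or "wrist"; returns the picture (400x640x3 uint8, blue, green, red); there is no depth.
- calibration(name): a dict with "K" (3x3 intrinsics, pixels), "pose" (4x4, takes a point from camera to world coordinates); the wrist camera has in their place "T_tool_cam" (4x4, takes a point from camera to tool coordinates, whose origin is the TCP and whose axes are the flange's). Camera axes: x right, y up, looking along -z (the intrinsics and any distortion apply to the point x, -y, -z); pixel columns grow to the right and rows downward; lengths in m; the calibration is good to about 2 mm. A picture is of the moment at which its call begins: read the wrist's pose just before it. calibration takes no time and is no camera call.
- hand_in(): hands the job in, once; it reports no verdict.
The state is a dict: "t": time; "joint_pos": joint angles; "qd": joint speeds; "joint_torque": joint torques, N m; "position": TCP position; "tcp_rot": TCP orientation; "wrist_force": force on the tool from outside, world axes, zero at the start; "torque": the same for the moment, N m; "opening": finger opening in m.
Only numpy, scipy, OpenCV 4.12 (cv2) and the standard library are available. Lean on these libraries where they do the work, as an engineer would, in place of code of your own. Each camera call takes 0.05 s, during which the arm holds its last target.

## Working session

There is one attempt and no reset: what is moved stays moved. The work goes in short steps, Python scripts to look and compute and a shell command to move; the robot and the scene stay as the last step left them, time stands still between calls to the robot, and variables do not carry over. Pictures are saved under pics/ and viewed, and the job is handed in when it is done.

```bash
ls; mkdir -p pics
python3 - <<'E'
from cell import *
import cv2
s=get_state(); print(s)
for n in ("scene","top","wrist"):
    cv2.imwrite(f"pics/{n}0.png",snapshot(n)); c=calibration(n); print(n,c)
E
```

```text
pics
{'t': 0.0, 'joint_pos': array([-1.38708950e+00,  8.79412982e-02,  1.37231182e+00, -3.58277185e-05,
        1.68360547e+00, -1.03081871e-01]), 'qd': array([ 0.00184464, -0.00088942, -0.00036632, -0.00088339, -0.00066348,
        0.00055983]), 'joint_torque': array([-1.20957859e-03, -3.51875710e+01, -3.13272142e+01, -3.96778069e-04,
        1.08112223e-02,  1.63785990e-05]), 'position': array([ 0.15547873, -0.52702316,  0.23011743]), 'tcp_rot': array([-3.13933509e+00, -1.97742479e-04,  2.86784484e-01]), 'wrist_force': array([-0.01141316, -0.60923148,  0.28249741]), 'torque': array([ 0.0817865 , -0.00515922,  0.01282609]), 'opening': 0.08569793411138096}
scene {'K': array([[481.80971887,   0.        , 313.46347146],
       [  0.        , 481.80971887, 197.40376134],
       [  0.        ,   0.        ,   1.        ]]), 'pose': array([[ 0.46055465,  0.49798513, -0.73477903, -0.4791277 ],
       [-0.8874797 ,  0.24303843, -0.39155089, -0.58014543],
       [-0.01640698,  0.83243206,  0.55388417,  0.82138755],
       [ 0.        ,  0.        ,  0.        ,  1.        ]])}
top {'K': arra
[... 227 characters left out ...]
[-0.99951686,  0.02772267,  0.01405333, -0.03435975],
       [ 0.01620939,  0.07914721,  0.99673114,  1.04312968],
       [ 0.        ,  0.        ,  0.        ,  1.        ]])}
wrist {'K': array([[293.79436123,   0.        , 316.31414998],
       [  0.        , 293.79436123, 198.23635107],
       [  0.        ,   0.        ,   1.        ]]), 'T_tool_cam': array([[ 2.43038866e-04,  9.66219486e-01,  2.57720480e-01,
         6.64806465e-02],
       [ 9.99999671e-01, -4.34242734e-04,  6.84986328e-04,
        -3.88638253e-04],
       [ 7.73760384e-04,  2.57720229e-01, -9.66219274e-01,
        -1.42097499e-01],
       [ 0.00000000e+00,  0.00000000e+00,  0.00000000e+00,
         1.00000000e+00]])}
```

View pics/scene0.png

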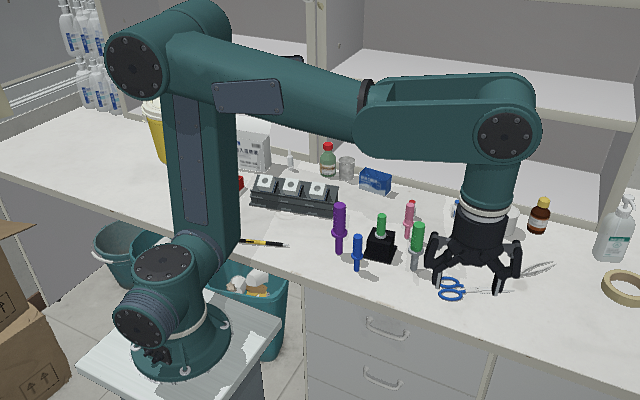

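View pics/top0.png

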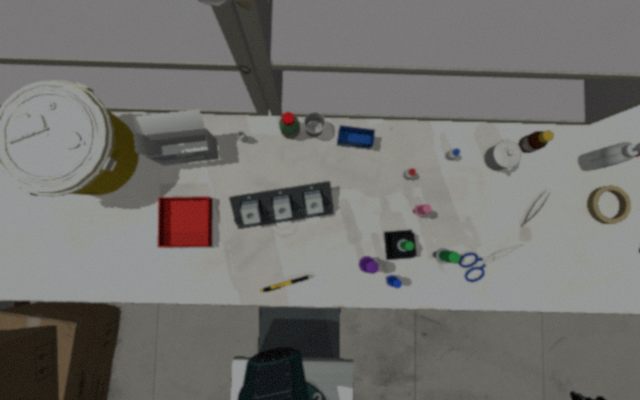

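View pics/wrist0.png

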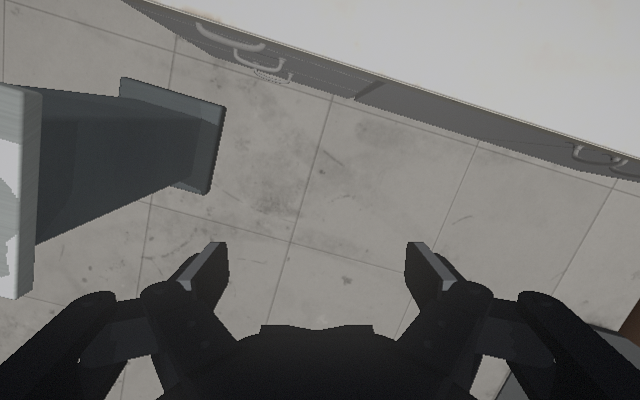

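Candidates for the gauge (top view): green in the black stand (405,245), second green free-standing (447,257), purple (370,265), blue (393,282), pink (422,210). The description (green, smaller, in the black stand) points to (405,245). I'll check it in a crop.

Run:
```python
import cv2,numpy as np
t=cv2.imread('pics/top0.png'); s=cv2.imread('pics/scene0.png')
a=cv2.resize(t[130:300,350:500],None,fx=3.2,fy=3.2,interpolation=cv2.INTER_CUBIC)
b=cv2.resize(s[180:290,310:450],None,fx=2.2,fy=2.2,interpolation=cv2.INTER_CUBIC)
o=np.zeros((max(a.shape[0],b.shape[0]),a.shape[1]+b.shape[1],3),np.uint8)
o[:a.shape[0],:a.shape[1]]=a;o[:b.shape[0],a.shape[1]:]=b
cv2.imwrite('pics/crop1.png',o)
cv2.imwrite('pics/crop2.png',cv2.resize(t[110:260,150:340],None,fx=4,fy=4,interpolation=cv2.INTER_CUBIC))
```

```text
(no output)
```

View pics/crop1.png

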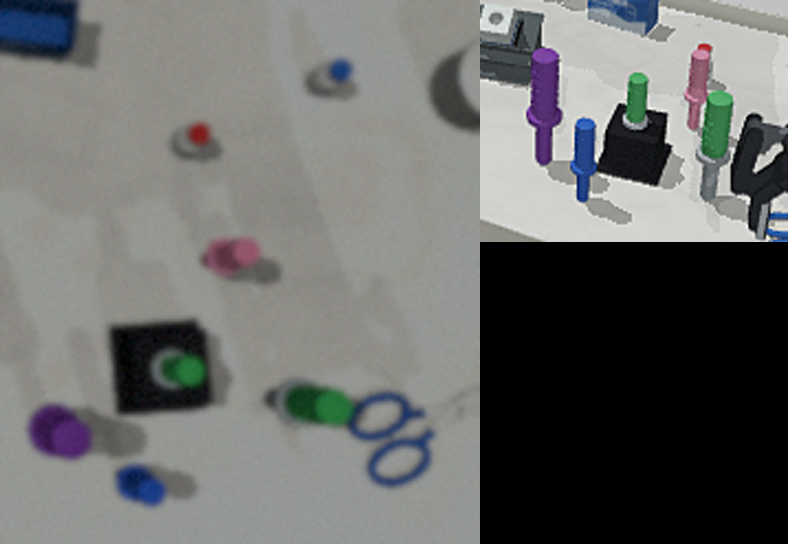

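View pics/crop2.png

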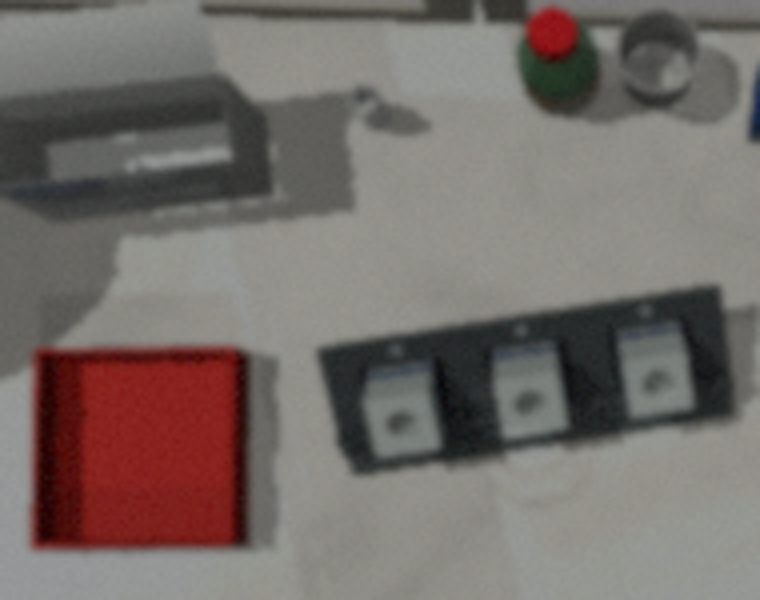

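The crop confirms it: of the two green gauges, the one in the black stand (scene 382,225; top 405,245) is the smaller, and the free-standing green one (447,257) is a look-alike. The red tray is on the left (185,222) and the blocks on the rack are at (250,212), (282,206) and (315,201). The ampoule (243,135) and the red- and blue-capped vials are out of the way. Next I'll measure.

```bash
cat > h.py <<'E'
from cell import *
import numpy as np, cv2
from scipy.spatial.transform import Rotation as Ro
def tool(s=None):
    s=s or get_state(); T=np.eye(4); T[:3,:3]=Ro.from_euler('xyz',s['tcp_rot']).as_matrix(); T[:3,3]=s['position']; return T
def camT(n,T=None):
    c=calibration(n)
    return (c['K'], c['pose'] if n!='wrist' else T@c['T_tool_cam'])
def ray(n,uv,T=None):
    K,P=camT(n,T); d=np.linalg.inv(K)@np.array([uv[0],uv[1],1.]); d=np.array([d[0],-d[1],-d[2]])
    return P[:3,3],P[:3,:3]@d
def onz(n,uv,z,T=None):
    o,d=ray(n,uv,T); return o+d*(z-o[2])/d[2]
def proj(n,p,T=None):
    K,P=camT(n,T); q=np.linalg.inv(P)@np.append(p,1); q=K@np.array([q[0],-q[1],-q[2]]); return q[:2]/q[2]
def tri(views):  # list of (o,d)
    A=np.zeros((3,3));b=np.zeros(3)
    for o,d in views:
        d=d/np.linalg.norm(d);M=np.eye(3)-np.outer(d,d);A+=M;b+=M@o
    return np.linalg.solve(A,b)
def to(target_p,target_R,T=None):
    "shift (tool axes) and rotvec from present pose"
    T=tool() if T is None else T
    return T[:3,:3].T@(np.array(target_p)-T[:3,3]), Ro.from_matrix(T[:3,:3].T@target_R).as_rotvec()
E
python3 - <<'E'
from h import *
np.set_printoptions(precision=4,suppress=True)
t=cv2.imread('pics/top0.png').astype(int); B,G,R=t[...,0],t[...,1],t[...,2]
def blob(n,m):
    k,l,st,c=cv2.connectedComponentsWithStats(m.astype(np.uint8))
    for i in range(1,k):
        if st[i,4]>25: print(n,st[i],c[i])
blob('green',(G>R*1.5)&(G>B*1.3)&(G>60))
blob('red',(R>G*2)&(R>B*2)&(R>80))
blob('black',(R<30)&(G<30)&(B<30)&(np.indices(R.shape)[0]<290))
blob('purple',(R>G*1.6)&(B>G*1.8))
for n,uv,z in [('L',(250,215),.083),('M',(282,210),.083),('R',(314,205),.083)]: print(n,onz('top',uv,z))
E
```

```text
green [401 241  14  10 110] [407.3364 245.3   ]
green [440 251  20  12 172] [450.2151 256.6221]
red [282 112  13  12 120] [287.5833 117.7083]
red [410 169   5   6  26] [412.  171.5]
red [ 159  197   50   50 2069] [186.9323 221.5713]
black [528 135  10  13  36] [531.4722 141.7778]
black [290 196  10  15  51] [293.5686 204.3922]
black [259 200  11  21  94] [263.0319 211.8723]
black [386 232  29  26 456] [397.4101 244.2105]
purple [360 258  18  14 193] [368.1399 264.8756]
L [0.5232 0.113  0.083 ]
M [0.5378 0.0344 0.083 ]
R [ 0.5525 -0.0446  0.083 ]
```

Run:
```python
from h import *
np.set_printoptions(precision=4,suppress=True)
for n,uv,z in [('stand',(400,245),.056),('collar',(350+170/3.2,130+369/3.2),.06),('handletop',(350+190/3.2,130+371/3.2),.12),
 ('tray nl',(159,247),.04),('tray nr',(212,247),.04),('tray fl',(159,198),.04),('tray fr',(212,198),.04),
 ('purple col',(350+55/3.2,130+432/3.2),.06),('blue col',(350+135/3.2,130+482/3.2),.05),('big',(350+295/3.2,130+400/3.2),.06),('pink',(350+222/3.2,130+258/3.2),.06)]:
    p=onz('top',uv,z); print(n,p,np.hypot(p[0],p[1]))
s=get_state();print(s['position'])
# purple height via scene: base (539,160)/top
for n,b in [('purple',((545-480)/2.2+310,180+160/2.2)),('blue',((583-480)/2.2+310,180+198/2.2)),('big',((709-480)/2.2+310,180+198/2.2)),('pink',((695-480)/2.2+310,180+128/2.2))]:
    print(n,onz('scene',b,0.0))
```

```text
stand [ 0.4586 -0.2664  0.056 ] 0.5303790136481474
collar [ 0.4581 -0.2734  0.06  ] 0.5335016915440293
handletop [ 0.4582 -0.2738  0.12  ] 0.5337338352665666
tray nl [0.4371 0.3485 0.04  ] 0.5589924703536648
tray nr [0.4406 0.2135 0.04  ] 0.4895730142139803
tray fl [0.5628 0.3558 0.04  ] 0.6658966351429638
tray fr [0.5667 0.2195 0.04  ] 0.6076999362214229
purple col [ 0.4064 -0.183   0.06  ] 0.44565012257230024
blue col [ 0.3679 -0.2487  0.05  ] 0.4441142653322028
big [ 0.4363 -0.3729  0.06  ] 0.5739566348973197
pink [ 0.5473 -0.3143  0.06  ] 0.6311762593791167
[ 0.1555 -0.5272  0.2304]
purple [ 0.4082 -0.1815  0.    ]
blue [ 0.3669 -0.2483  0.    ]
big [ 0.4303 -0.3761  0.    ]
pink [ 0.5454 -0.3218  0.    ]
```

```bash
cat >> h.py <<'E'
def down(yaw): return Ro.from_euler('xyz',[np.pi,0,yaw]).as_matrix()
np.set_printoptions(precision=4,suppress=True)
E
python3 -c "
from h import *
print(to([.455,-.272,.25],down(.184)))"
```

```text
(array([ 0.3594, -0.1601, -0.0193]), array([-0.0017, -0.0001,  0.1028]))
```

```bash
python3 -m handwheel '[{"hand":0.085,"travel":[0.05,-0.022,-0.02],"delta_rot":[0,0,0.02]},{"hand":0.06,"travel":[0.1,-0.044,-0.02],"delta_rot":[0,0,0.05]},{"hand":0.06,"travel":[0.154,-0.068,-0.02],"delta_rot":[0,0,0.1]},{"hand":0.06,"travel":[0.21,-0.092,-0.02],"delta_rot":[-0.002,0,0.103]},{"hand":0.06,"travel":[0.265,-0.116,-0.02],"delta_rot":[-0.002,0,0.103]},{"hand":0.06,"travel":[0.32,-0.14,-0.02],"delta_rot":[-0.002,0,0.103]},{"hand":0.06,"travel":[0.36,-0.16,-0.02],"delta_rot":[-0.002,0,0.103]},{"hand":0.06,"travel":[0.36,-0.16,-0.02],"delta_rot":[-0.002,0,0.103]}]' 40
python3 - <<'E'
from h import *
s=get_state();print(s['position'],s['tcp_rot'],s['qd'],s['joint_pos'],s['opening'])
cv2.imwrite('pics/w1.png',snapshot('wrist')); s=get_state();print(s['position'],s['tcp_rot'])
E
```

```text
t: 1.15
position: [0.4573, -0.2698, 0.2506]
tcp_rot: [3.141, 0.0, 0.189]
wrist_force: [0.3, 0.3, 0.5]
opening: 0.06
[ 0.4573 -0.2698  0.2506] [3.1409 0.0003 0.1891] [-0.0624 -0.0114  0.0095 -0.0406  0.0079 -0.02  ] [-0.6394  0.0415  1.3811 -0.0007  1.7187  0.7422] 0.059969573050845555
[ 0.4562 -0.2712  0.2507] [3.1401 0.0011 0.1868]
```

View pics/w1.png

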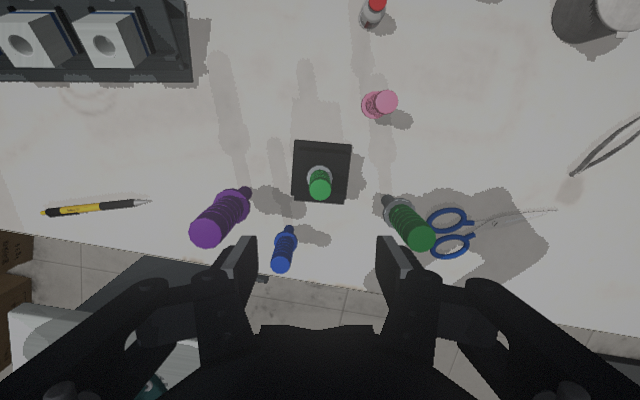

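The small green gauge in the stand has its handle top at (320,188) and its collar near (320,172). Purple, blue, pink and big green stand around it, clear of the finger path.

Run:
```python
from h import *
s=get_state();T=tool(s);print(s['position'],s['tcp_rot'])
im=snapshot('wrist');cv2.imwrite('pics/w2.png',im)
cv2.imwrite('pics/w2c.png',cv2.resize(im[130:215,270:380],None,fx=6,fy=6,interpolation=cv2.INTER_CUBIC))
for n,uv,z in [('top',(320,187.5),.12),('col',(320,172),.062),('stand c1',(296,141),.056),('c2',(351,144),.056),('c3',(350,203),.056),('c4',(292,199),.056),('purp',(205,234),.15),('big',(421,238),.13)]:
    print(n,onz('wrist',uv,z,T))
```

```text
[ 0.4562 -0.2712  0.2507] [3.1401 0.0011 0.1868]
top [ 0.4607 -0.2733  0.12  ]
col [ 0.4656 -0.2732  0.062 ]
stand c1 [ 0.4942 -0.2402  0.056 ]
c2 [ 0.5025 -0.3018  0.056 ]
c3 [ 0.4345 -0.3156  0.056 ]
c4 [ 0.4265 -0.2469  0.056 ]
purp [ 0.4071 -0.1797  0.15  ]
big [ 0.4321 -0.3776  0.13  ]
```

View pics/w2c.png

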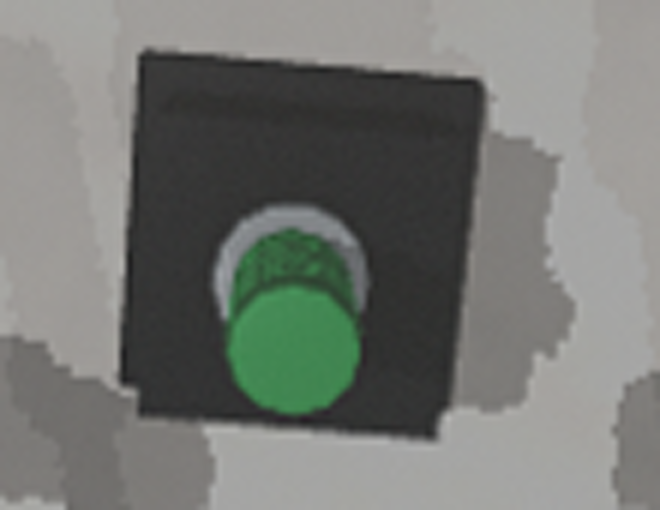

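Run:
```python
from h import *
T=tool()
f=lambda a,b:(270+a/6,130+b/6)
top=onz('wrist',f(294,347),.12,T);col=onz('wrist',f(292,279),.062,T);print(top,col)
a=onz('wrist',f(135,415),.056,T);b=onz('wrist',f(437,438),.056,T);u=(b-a)/np.linalg.norm(b-a)
print('stand c',(a+b)/2+.03*np.array([-u[1],u[0],0]),np.linalg.norm(b-a),np.arctan2(u[1],u[0]))
a=onz('wrist',f(140,50),.006,T);b=onz('wrist',f(485,82),.006,T);u=(b-a)/np.linalg.norm(b-a)
print('stand c',(a+b)/2-.038*np.array([-u[1],u[0],0]),np.linalg.norm(b-a))
print(to([.4605,-.273,.068],down(.184),T))
```

```text
[ 0.4595 -0.2734  0.12  ] [ 0.4595 -0.2736  0.062 ]
stand c [ 0.4588 -0.2751  0.056 ] 0.06010093288685268 -1.4649505704851182
stand c [ 0.458  -0.2754  0.006 ] 0.0748474644399235
(array([0.005 , 0.0015, 0.1828]), array([0.0018, 0.0011, 0.0008]))
```

```bash
python3 -m handwheel '[{"hand":0.06,"travel":[0.003,0.003,0.05],"delta_rot":[0.002,0.001,0]},{"hand":0.06,"travel":[0.003,0.003,0.1],"delta_rot":[0.002,0.001,0]},{"hand":0.06,"travel":[0.003,0.003,0.15],"delta_rot":[0.002,0.001,0]},{"hand":0.06,"travel":[0.003,0.003,0.182],"delta_rot":[0.002,0.001,0]},{"hand":0.015,"travel":[0.003,0.003,0.182],"delta_rot":[0.002,0.001,0]},{"hand":0.015,"travel":[0.003,0.003,0.182],"delta_rot":[0.002,0.001,0]},{"hand":0.015,"travel":[0.003,0.003,0.182],"delta_rot":[0.002,0.001,0]},{"hand":0.015,"travel":[0.003,0.003,0.182],"delta_rot":[0.002,0.001,0]},{"hand":0.015,"travel":[0.003,0.003,0.182],"delta_rot":[0.002,0.001,0]}]' 50
python3 - <<'E'
from h import *
s=get_state();print(s['position'],s['tcp_rot'],s['wrist_force'],s['opening'])
E
```

```text
t: 2.38
position: [0.46, -0.2759, 0.0712]
tcp_rot: [3.138, -0.003, 0.184]
wrist_force: [-1.4, -1.0, 4.4]
opening: 0.0208
[ 0.46   -0.2759  0.0712] [ 3.1385 -0.0031  0.1839] [-1.4081 -0.9844  4.3593] 0.02080663726592857
```

```bash
cat >> h.py <<'E'
def rackR(psi): return Ro.from_euler('xyz',[np.pi,-np.pi/6,psi]).as_matrix()
E
python3 -c "
from h import *
psi=.184;R=rackR(psi);n=-R[:,2];p=np.array([.5232,.113,.083])+.121*n
print(R,p,to(p,R))"
```

```text
[[ 0.8514  0.183   0.4916]
 [ 0.1585 -0.9831  0.0915]
 [ 0.5     0.     -0.866 ]] [0.4637 0.1019 0.1878] (array([ 0.0731, -0.3705, -0.1175]), array([0.0031, 0.5205, 0.0007]))
```

```bash
python3 -m handwheel '[{"hand":0.015,"travel":[0,0,-0.03],"delta_rot":[0,0,0]},{"hand":0.015,"travel":[0,0,-0.08],"delta_rot":[0,0,0]},{"hand":0.015,"travel":[0,0,-0.14],"delta_rot":[0,0,0]},{"hand":0.015,"travel":[0.01,-0.03,-0.18],"delta_rot":[0,0,0]},{"hand":0.015,"travel":[0.02,-0.085,-0.18],"delta_rot":[0,0.05,0]},{"hand":0.015,"travel":[0.03,-0.14,-0.18],"delta_rot":[0,0.12,0]},{"hand":0.015,"travel":[0.04,-0.195,-0.175],"delta_rot":[0.001,0.22,0]},{"hand":0.015,"travel":[0.05,-0.25,-0.165],"delta_rot":[0.002,0.32,0]},{"hand":0.015,"travel":[0.06,-0.305,-0.15],"delta_rot":[0.003,0.42,0]},{"hand":0.015,"travel":[0.07,-0.35,-0.13],"delta_rot":[0.003,0.52,0]},{"hand":0.015,"travel":[0.073,-0.37,-0.118],"delta_rot":[0.003,0.522,0.001]},{"hand":0.015,"travel":[0.073,-0.37,-0.118],"delta_rot":[0.003,0.522,0.001]},{"hand":0.015,"travel":[0.073,-0.37,-0.118],"delta_rot":[0.003,0.522,0.001]}]'
python3 - <<'E'
from h import *
im=snapshot('wrist')
s=get_state();print(s['t'],s['position'],s['tcp_rot'],s['wrist_force'],s['opening'],s['joint_pos'])
im=snapshot('wrist');cv2.imwrite('pics/w3.png',im)
E
```

```text
t: 4.0
position: [0.4637, 0.1017, 0.1882]
tcp_rot: [-3.139, -0.524, 0.182]
wrist_force: [-0.2, 0.2, -1.7]
opening: 0.0209
4.05 [0.464  0.1014 0.1885] [-3.1387 -0.5245  0.1812] [-0.4653 -0.2897 -1.0268] 0.020786904886681053 [ 0.0475 -0.4496  1.9936  0.0791  1.0785  1.4175]
```

View pics/w3.png

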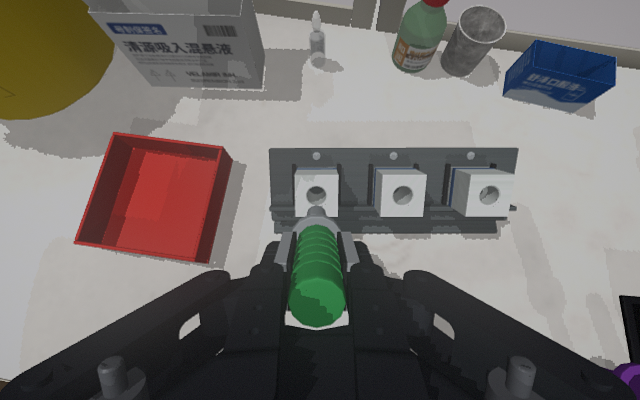

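The three bores show at (317,196), (403,195) and (489,194). The pin, held at its handle, has its tip at about (316,210), with the left bore just ahead. Next I'll locate them precisely.

Run:
```python
from h import *
s=get_state();T=tool(s);print(s['position'],s['tcp_rot'])
im=cv2.imread('pics/w3.png');g=cv2.cvtColor(im,cv2.COLOR_BGR2GRAY)
P=[]
for u in (317,403,489):
    r=(g[180:212,u-16:u+17]<150).astype(np.uint8)
    k,l,st,c=cv2.connectedComponentsWithStats(r)
    for i in range(1,k):
        x,y,w,h,a=st[i]
        if 40<a<600 and abs(c[i][0]-16)<9 and y>0: print(u,x+u-16,y+180,w,h,a,c[i]+[u-16,180])
cv2.imwrite('pics/w3c.png',cv2.resize(im[140:250,260:525],None,fx=3,fy=3,interpolation=cv2.INTER_CUBIC))
```

```text
[0.4641 0.1012 0.1886] [-3.1386 -0.5246  0.1806]
317 306 186 20 26 394 [315.7792 198.1802]
403 393 186 20 19 301 [402.3422 194.6844]
489 479 186 20 18 291 [488.9244 194.4124]
```

View pics/w3c.png

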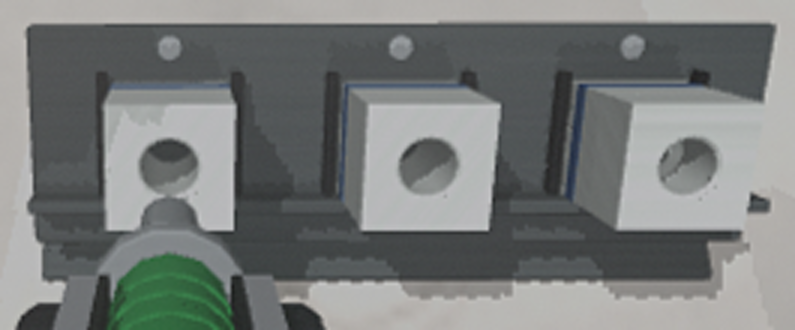

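Run:
```python
from h import *
T=tool()
uv=[(316.0,195.4),(402.6,195.0),(489.0,194.9)]
P=[onz('wrist',q,.0831,T) for q in uv]
for p in P: print(p, (np.linalg.inv(T)@np.append(p,1))[:3])
v=P[0]-P[2];print(np.linalg.norm(v),'psi',np.arctan2(-v[0],v[1]))
# pin tip centre expected if centred: tool (0,0,.061)
print('tip proj',proj('wrist',(T@[0,0,.061,1])[:3],T),proj('wrist',(T@[0.007,0,.061,1])[:3],T))
print('tip far edge row cross-check',proj('wrist',(T@[0.0,0.007,.061,1])[:3],T))
```

```text
[0.5223 0.1132 0.0831] [-0.0014 -0.001   0.1211]
[0.5371 0.0348 0.0831] [-0.001   0.0788  0.1211]
[ 0.5516 -0.0435  0.0831] [-0.0008  0.1584  0.121 ]
0.1594015038890363 psi 0.18438776196436302
tip proj [317.2876 214.2145] [317.2941 204.9284]
tip far edge row cross-check [326.9576 214.2152]
```

```bash
python3 -m handwheel '[{"hand":0.015,"travel":[-0.001,0,0.02],"delta_rot":[0,0,0]},{"hand":0.015,"travel":[-0.001,0,0.045],"delta_rot":[0,0,0]},{"hand":0.015,"travel":[-0.001,0,0.045],"delta_rot":[0,0,0]},{"hand":0.015,"travel":[-0.001,0,0.045],"delta_rot":[0,0,0]}]'
python3 - <<'E'
from h import *
s=get_state();T=tool(s);print(s['t'],s['position'],s['tcp_rot'],s['wrist_force'])
im=snapshot('wrist');cv2.imwrite('pics/w4.png',im)
for p in ([.5223,.1132,.0831],(T@[0,0,.061,1])[:3]): print(proj('wrist',np.array(p),T),(np.linalg.inv(T)@np.append(p,1))[:3])
cv2.imwrite('pics/w4c.png',cv2.resize(im[150:260,260:380],None,fx=6,fy=5.4,interpolation=cv2.INTER_CUBIC))
E
```

```text
t: 4.6
position: [0.4851, 0.1055, 0.1491]
tcp_rot: [-3.138, -0.524, 0.181]
wrist_force: [0.5, -0.4, -0.4]
opening: 0.0208
4.6 [0.4851 0.1055 0.1491] [-3.1383 -0.5244  0.1808] [ 0.4603 -0.357  -0.3777]
[316.4869 208.3082] [-0.0001 -0.0006  0.0761]
[317.2863 214.2144] [-0.    -0.     0.061]
```

View pics/w4c.png

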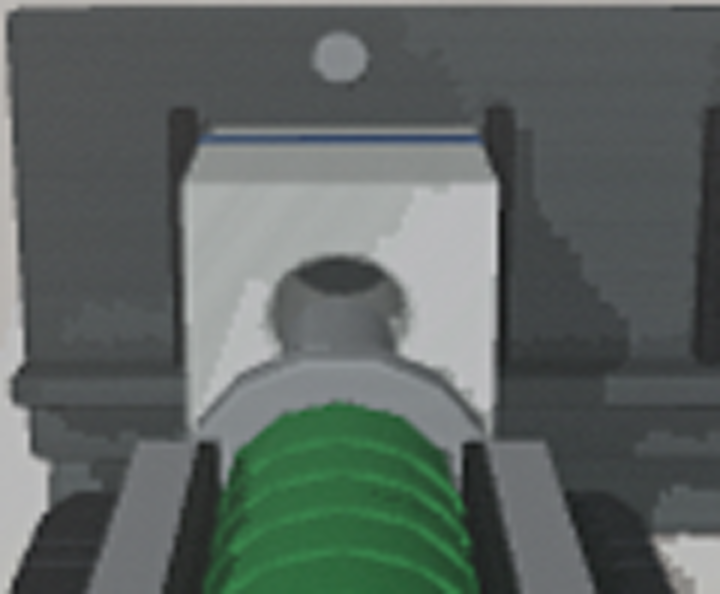

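The bore centre (316.7,208) and the pin (316.8) line up, and the block face is about 15 mm ahead of the tip. I'll insert slowly.

```bash
python3 -m handwheel '[{"hand":0.015,"travel":[0,0,0.006],"delta_rot":[0,0,0]},{"hand":0.015,"travel":[0,0,0.012],"delta_rot":[0,0,0]},{"hand":0.015,"travel":[0,0,0.016],"delta_rot":[0,0,0]},{"hand":0.015,"travel":[0,0,0.02],"delta_rot":[0,0,0]},{"hand":0.015,"travel":[0,0,0.025],"delta_rot":[0,0,0]},{"hand":0.015,"travel":[0,0,0.03],"delta_rot":[0,0,0]},{"hand":0.015,"travel":[0,0,0.032],"delta_rot":[0,0,0]},{"hand":0.015,"travel":[0,0,0.032],"delta_rot":[0,0,0]}]'
```

```text
t: 5.65
position: [0.5001, 0.1092, 0.1199]
tcp_rot: [-3.138, -0.523, 0.182]
wrist_force: [0.9, -0.5, -1.4]
opening: 0.0208
```

Run:
```python
from h import *
T=tool();s=get_state();p=[.5223,.1132,.0831]
print(s['torque'],(np.linalg.inv(T)@np.append(p,1))[:3],'force tool',T[:3,:3].T@s['wrist_force'])
```

```text
[-0.0137  0.336  -0.0001] [0.0012 0.0002 0.0432] force tool [0.0205 0.6771 1.6005]
```

```bash
python3 -m handwheel '[{"hand":0.015,"travel":[0,0,0.0015],"delta_rot":[0,0,0]},{"hand":0.015,"travel":[0,0,0.003],"delta_rot":[0,0,0]},{"hand":0.015,"travel":[0,0,0.0045],"delta_rot":[0,0,0]},{"hand":0.015,"travel":[0,0,0.0045],"delta_rot":[0,0,0]}]'
python3 - <<'E'
from h import *
T=tool();s=get_state();p=[.5223,.1132,.0831]
print(s['torque'],(np.linalg.inv(T)@np.append(p,1))[:3],'force tool',T[:3,:3].T@s['wrist_force'])
E
```

```text
t: 6.15
position: [0.5023, 0.1096, 0.1161]
tcp_rot: [-3.138, -0.523, 0.182]
wrist_force: [-0.5, -0.2, -0.8]
opening: 0.0209
[-0.0549  0.3566  0.0234] [0.0011 0.0002 0.0388] force tool [-0.846   0.1112  0.4899]
```

```bash
python3 -m handwheel '[{"hand":0.015,"travel":[0,0,0.003],"delta_rot":[0,0,0]},{"hand":0.015,"travel":[0,0,0.007],"delta_rot":[0,0,0]},{"hand":0.015,"travel":[0,0,0.011],"delta_rot":[0,0,0]},{"hand":0.015,"travel":[0,0,0.015],"delta_rot":[0,0,0]},{"hand":0.015,"travel":[0,0,0.017],"delta_rot":[0,0,0]},{"hand":0.015,"travel":[0,0,0.017],"delta_rot":[0,0,0]}]'
python3 - <<'E'
from h import *
T=tool();s=get_state();p=[.5223,.1132,.0831]
print(s['torque'],(np.linalg.inv(T)@np.append(p,1))[:3],'force tool',T[:3,:3].T@s['wrist_force'])
E
```

```text
t: 6.9
position: [0.5106, 0.1112, 0.1013]
tcp_rot: [-3.138, -0.523, 0.182]
wrist_force: [0.7, 0.3, -1.4]
opening: 0.021
[-0.0456  0.3319 -0.0182] [0.0012 0.0002 0.0216] force tool [-0.0726 -0.1718  1.5617]
```

```bash
python3 -m handwheel '[{"hand":0.015,"travel":[0,0,0.002],"delta_rot":[0,0,0]},{"hand":0.015,"travel":[0,0,0.0045],"delta_rot":[0,0,0]},{"hand":0.015,"travel":[0,0,0.0045],"delta_rot":[0,0,0]},{"hand":0.015,"travel":[0,0,0.0045],"delta_rot":[0,0,0]}]'
python3 - <<'E'
from h import *
im=snapshot('wrist');cv2.imwrite('pics/w5.png',im)
T=tool();s=get_state();p=[.5223,.1132,.0831]
print(s['tcp_rot'],s['torque'],(np.linalg.inv(T)@np.append(p,1))[:3],'force tool',T[:3,:3].T@s['wrist_force'])
E
```

```text
t: 7.4
position: [0.5131, 0.1116, 0.0984]
tcp_rot: [-3.138, -0.524, 0.182]
wrist_force: [-4.4, -0.9, 4.6]
opening: 0.0209
[-3.1383 -0.524   0.182 ] [-0.1164  0.7057  0.0191] [0.0004 0.0001 0.0179] force tool [-1.8493  0.1891 -6.1628]
```

View pics/w5.png

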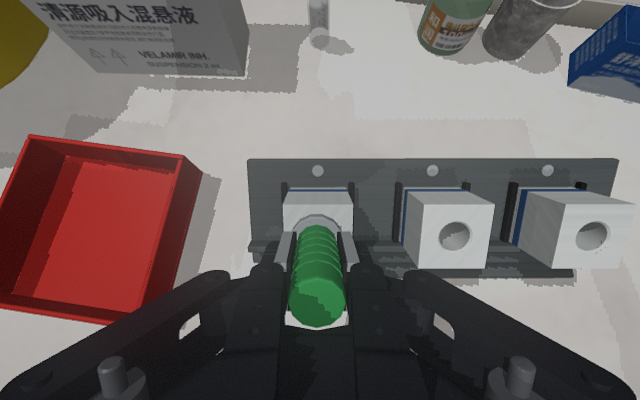

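Left block: the gauge went in up to the collar, meeting about 6 N there, so it passes. On to the middle block.

```bash
python3 -m handwheel '[{"hand":0.015,"travel":[0,0,-0.02],"delta_rot":[0,0,0]},{"hand":0.015,"travel":[0,0,-0.045],"delta_rot":[0,0,0]},{"hand":0.015,"travel":[0,0,-0.062],"delta_rot":[0,0,0]},{"hand":0.015,"travel":[0,0.03,-0.062],"delta_rot":[0,0,0]},{"hand":0.015,"travel":[0,0.07,-0.062],"delta_rot":[0,0,0]},{"hand":0.015,"travel":[0,0.08,-0.062],"delta_rot":[0,0,0]},{"hand":0.015,"travel":[0,0.08,-0.062],"delta_rot":[0,0,0]},{"hand":0.015,"travel":[0,0.08,-0.062],"delta_rot":[0,0,0]}]'
python3 - <<'E'
from h import *
T=tool();s=get_state();p=[.5371,.0348,.0831]
im=snapshot('wrist');cv2.imwrite('pics/w6.png',im)
print(s['tcp_rot'],(np.linalg.inv(T)@np.append(p,1))[:3],proj('wrist',np.array(p),T))
cv2.imwrite('pics/w6c.png',cv2.resize(im[150:260,260:380],None,fx=6,fy=5.4,interpolation=cv2.INTER_CUBIC))
E
```

```text
t: 8.45
position: [0.4968, 0.0279, 0.1507]
tcp_rot: [-3.137, -0.523, 0.182]
wrist_force: [0.1, -0.3, -1.7]
opening: 0.0208
[-3.1373 -0.5225  0.1823] [0.0016 0.0009 0.079 ] [318.3554 205.0864]
```

View pics/w6c.png

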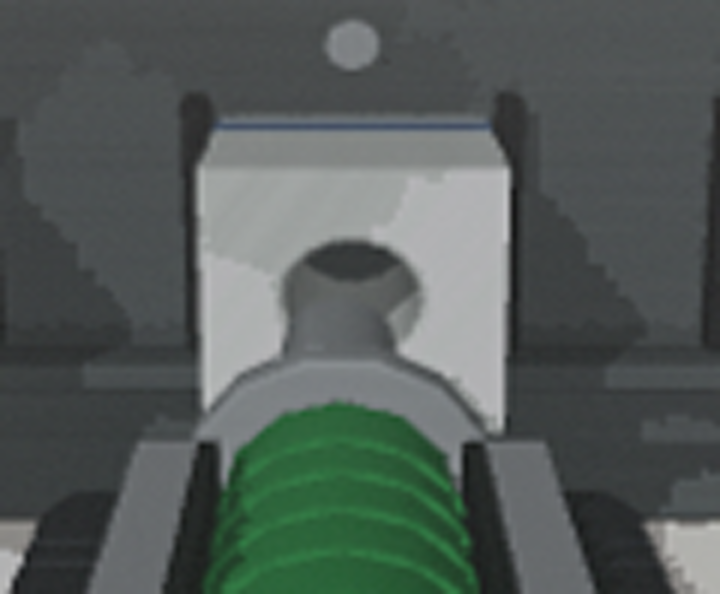

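```bash
python3 -m handwheel '[{"hand":0.015,"travel":[0.0014,0.0012,0.003],"delta_rot":[0,0,0]},{"hand":0.015,"travel":[0.0014,0.0012,0.008],"delta_rot":[0,0,0]},{"hand":0.015,"travel":[0.0014,0.0012,0.013],"delta_rot":[0,0,0]},{"hand":0.015,"travel":[0.0014,0.0012,0.018],"delta_rot":[0,0,0]},{"hand":0.015,"travel":[0.0014,0.0012,0.023],"delta_rot":[0,0,0]},{"hand":0.015,"travel":[0.0014,0.0012,0.028],"delta_rot":[0,0,0]},{"hand":0.015,"travel":[0.0014,0.0012,0.032],"delta_rot":[0,0,0]},{"hand":0.015,"travel":[0.0014,0.0012,0.0345],"delta_rot":[0,0,0]},{"hand":0.015,"travel":[0.0014,0.0012,0.0345],"delta_rot":[0,0,0]}]'
python3 - <<'E'
from h import *
T=tool();s=get_state();p=[.5371,.0348,.0831]
print(s['torque'],(np.linalg.inv(T)@np.append(p,1))[:3],'force tool',T[:3,:3].T@s['wrist_force'])
E
```

```text
t: 9.62
position: [0.5154, 0.0294, 0.1217]
tcp_rot: [-3.138, -0.523, 0.182]
wrist_force: [-0.4, -0.9, -1.5]
opening: 0.0207
[-0.0979  0.3349 -0.0537] [ 0.0001 -0.0012  0.0446] force tool [-1.2563  0.8432  0.9542]
```

```bash
python3 -m handwheel '[{"hand":0.015,"travel":[0,0,0.0015],"delta_rot":[0,0,0]},{"hand":0.015,"travel":[0,0,0.003],"delta_rot":[0,0,0]},{"hand":0.015,"travel":[0,0,0.0045],"delta_rot":[0,0,0]},{"hand":0.015,"travel":[0,0,0.0045],"delta_rot":[0,0,0]}]'
python3 - <<'E'
from h import *
T=tool();s=get_state();p=[.5371,.0348,.0831]
print(s['torque'],(np.linalg.inv(T)@np.append(p,1))[:3],'force tool',T[:3,:3].T@s['wrist_force'])
E
```

```text
t: 10.12
position: [0.5176, 0.0298, 0.1178]
tcp_rot: [-3.138, -0.523, 0.182]
wrist_force: [0.6, -1.2, -0.8]
opening: 0.0207
[-0.0309  0.3498  0.0411] [ 0.0001 -0.0012  0.0401] force tool [-0.0646  1.3439  0.8955]
```

```bash
python3 -m handwheel '[{"hand":0.015,"travel":[0,0,0.002],"delta_rot":[0,0,0]},{"hand":0.015,"travel":[0,0,0.004],"delta_rot":[0,0,0]},{"hand":0.015,"travel":[0,0,0.004],"delta_rot":[0,0,0]}]'
python3 - <<'E'
from h import *
T=tool();s=get_state();p=[.5371,.0348,.0831]
print(s['torque'],(np.linalg.inv(T)@np.append(p,1))[:3],'force tool',T[:3,:3].T@s['wrist_force'])
E
```

```text
t: 10.5
position: [0.5195, 0.0302, 0.1142]
tcp_rot: [-3.138, -0.523, 0.182]
wrist_force: [-0.1, -0.1, -0.4]
opening: 0.0206
[-0.008   0.3721 -0.0443] [ 0.0002 -0.0012  0.036 ] force tool [-0.2933  0.0979  0.2838]
```

```bash
python3 -m handwheel '[{"hand":0.015,"travel":[0,0,0.004],"delta_rot":[0,0,0]},{"hand":0.015,"travel":[0,0,0.008],"delta_rot":[0,0,0]},{"hand":0.015,"travel":[0,0,0.012],"delta_rot":[0,0,0]},{"hand":0.015,"travel":[0,0,0.015],"delta_rot":[0,0,0]},{"hand":0.015,"travel":[0,0,0.0175],"delta_rot":[0,0,0]},{"hand":0.015,"travel":[0,0,0.0175],"delta_rot":[0,0,0]},{"hand":0.015,"travel":[0,0,0.0175],"delta_rot":[0,0,0]}]'
python3 - <<'E'
from h import *
T=tool();s=get_state();p=[.5371,.0348,.0831]
print(s['torque'],(np.linalg.inv(T)@np.append(p,1))[:3],'force tool',T[:3,:3].T@s['wrist_force'])
cv2.imwrite('pics/w7.png',snapshot('wrist')[120:330,180:640])
E
```

```text
t: 11.38
position: [0.5283, 0.0318, 0.0995]
tcp_rot: [-3.138, -0.523, 0.182]
wrist_force: [-0.2, 0.3, -0.8]
opening: 0.0207
[-0.056   0.3236  0.0147] [-0.0002 -0.0013  0.0188] force tool [-0.5088 -0.3308  0.604 ]
```

View pics/w7.png

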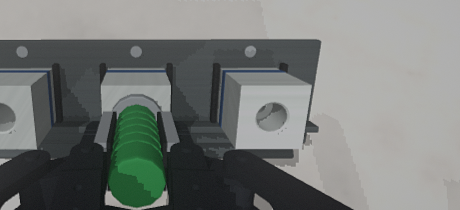

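Middle block: the gauge slid in freely to the collar, so it passes. On to the right block.

```bash
python3 -m handwheel '[{"hand":0.015,"travel":[0,0,-0.02],"delta_rot":[0,0,0]},{"hand":0.015,"travel":[0,0,-0.045],"delta_rot":[0,0,0]},{"hand":0.015,"travel":[0,0,-0.06],"delta_rot":[0,0,0]},{"hand":0.015,"travel":[0,0.03,-0.06],"delta_rot":[0,0,0]},{"hand":0.015,"travel":[0,0.07,-0.06],"delta_rot":[0,0,0]},{"hand":0.015,"travel":[0,0.079,-0.06],"delta_rot":[0,0,0]},{"hand":0.015,"travel":[0,0.079,-0.06],"delta_rot":[0,0,0]},{"hand":0.015,"travel":[0,0.079,-0.06],"delta_rot":[0,0,0]}]'
python3 - <<'E'
from h import *
T=tool();s=get_state();p=[.5516,-.0435,.0831]
im=snapshot('wrist');cv2.imwrite('pics/w8.png',im)
print(s['tcp_rot'],(np.linalg.inv(T)@np.append(p,1))[:3],proj('wrist',np.array(p),T))
cv2.imwrite('pics/w8c.png',cv2.resize(im[150:260,260:380],None,fx=6,fy=5.4,interpolation=cv2.INTER_CUBIC))
E
```

```text
t: 12.42
position: [0.5129, -0.0506, 0.1508]
tcp_rot: [-3.137, -0.523, 0.182]
wrist_force: [0.9, 0.4, -1.3]
opening: 0.0211
[-3.1373 -0.5226  0.1824] [0.0003 0.0004 0.0784] [317.7771 206.9609]
```

View pics/w8c.png

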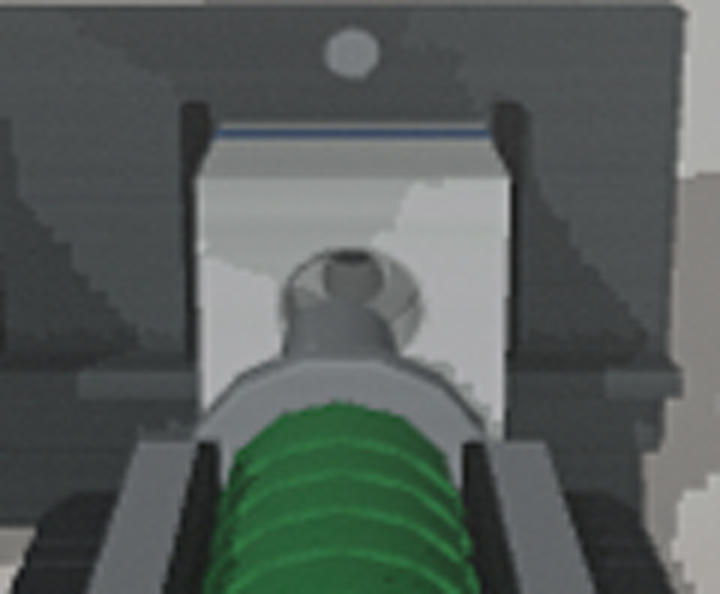

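In the right bore the 9 mm narrowing is visible at crop (352,275). I'll approach to about 17 mm and then feel for the stop.

```bash
python3 -m handwheel '[{"hand":0.015,"travel":[0.0004,0.0012,0.003],"delta_rot":[0,0,0]},{"hand":0.015,"travel":[0.0004,0.0012,0.008],"delta_rot":[0,0,0]},{"hand":0.015,"travel":[0.0004,0.0012,0.013],"delta_rot":[0,0,0]},{"hand":0.015,"travel":[0.0004,0.0012,0.018],"delta_rot":[0,0,0]},{"hand":0.015,"travel":[0.0004,0.0012,0.023],"delta_rot":[0,0,0]},{"hand":0.015,"travel":[0.0004,0.0012,0.028],"delta_rot":[0,0,0]},{"hand":0.015,"travel":[0.0004,0.0012,0.031],"delta_rot":[0,0,0]},{"hand":0.015,"travel":[0.0004,0.0012,0.031],"delta_rot":[0,0,0]}]'
python3 - <<'E'
from h import *
T=tool();s=get_state();p=[.5516,-.0435,.0831]
print(s['torque'],(np.linalg.inv(T)@np.append(p,1))[:3],'force tool',T[:3,:3].T@s['wrist_force'])
E
```

```text
t: 13.48
position: [0.5289, -0.0496, 0.1241]
tcp_rot: [-3.138, -0.523, 0.182]
wrist_force: [-0.6, 0.3, -0.8]
opening: 0.021
[-0.0397  0.3048  0.0016] [-0.0001 -0.0017  0.0473] force tool [-0.8812 -0.455   0.4092]
```

```bash
python3 -m handwheel '[{"hand":0.015,"travel":[0,0,0.001],"delta_rot":[0,0,0]},{"hand":0.015,"travel":[0,0,0.002],"delta_rot":[0,0,0]},{"hand":0.015,"travel":[0,0,0.003],"delta_rot":[0,0,0]},{"hand":0.015,"travel":[0,0,0.003],"delta_rot":[0,0,0]}]'
python3 - <<'E'
from h import *
T=tool();s=get_state();p=[.5516,-.0435,.0831]
print(s['torque'],(np.linalg.inv(T)@np.append(p,1))[:3],'force tool',T[:3,:3].T@s['wrist_force'])
E
```

```text
t: 13.98
position: [0.5304, -0.0494, 0.1218]
tcp_rot: [-3.138, -0.523, 0.182]
wrist_force: [0.0, -0.7, -1.3]
opening: 0.0206
[-0.0274  0.3349 -0.0542] [-0.0003 -0.0018  0.0445] force tool [-0.738   0.683   1.0334]
```

```bash
python3 -m handwheel '[{"hand":0.015,"travel":[0,0,0.001],"delta_rot":[0,0,0]},{"hand":0.015,"travel":[0,0,0.0015],"delta_rot":[0,0,0]},{"hand":0.015,"travel":[0,0,0.0015],"delta_rot":[0,0,0]}]'
python3 - <<'E'
from h import *
T=tool();s=get_state();p=[.5516,-.0435,.0831]
print(s['torque'],(np.linalg.inv(T)@np.append(p,1))[:3],'force tool',T[:3,:3].T@s['wrist_force'])
E
```

```text
t: 14.35
position: [0.5311, -0.0493, 0.1205]
tcp_rot: [-3.138, -0.523, 0.182]
wrist_force: [0.1, 0.2, -1.7]
opening: 0.0209
[-0.1027  0.3178 -0.0196] [-0.0004 -0.0018  0.043 ] force tool [-0.7416 -0.2116  1.5443]
```

```bash
python3 -m handwheel '[{"hand":0.015,"travel":[0,0,0.001],"delta_rot":[0,0,0]},{"hand":0.015,"travel":[0,0,0.0015],"delta_rot":[0,0,0]},{"hand":0.015,"travel":[0,0,0.0015],"delta_rot":[0,0,0]}]'
python3 - <<'E'
from h import *
T=tool();s=get_state();p=[.5516,-.0435,.0831]
print(s['torque'],(np.linalg.inv(T)@np.append(p,1))[:3],'force tool',T[:3,:3].T@s['wrist_force'])
E
```

```text
t: 14.72
position: [0.532, -0.0492, 0.1198]
tcp_rot: [-3.138, -0.523, 0.182]
wrist_force: [-3.7, -0.6, 3.4]
opening: 0.0205
[-0.0378  0.6105  0.0528] [-0.0007 -0.0019  0.042 ] force tool [-1.5054 -0.0885 -4.8147]
```

```bash
python3 -m handwheel '[{"hand":0.015,"travel":[0,0,0.001],"delta_rot":[0,0,0]},{"hand":0.015,"travel":[0,0,0.001],"delta_rot":[0,0,0]}]'
python3 - <<'E'
from h import *
T=tool();s=get_state();p=[.5516,-.0435,.0831]
print((np.linalg.inv(T)@np.append(p,1))[:3],'force tool',T[:3,:3].T@s['wrist_force'])
cv2.imwrite('pics/w9.png',snapshot('wrist')[120:330,180:480])
E
```

```text
t: 14.98
position: [0.5324, -0.0492, 0.1199]
tcp_rot: [-3.139, -0.524, 0.183]
wrist_force: [-8.6, 0.1, 8.7]
opening: 0.0205
[-0.0011 -0.002   0.0418] force tool [ -2.9681  -1.7073 -11.7127]
```

View pics/w9.png

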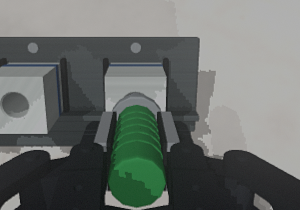

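Right block: the gauge stopped firmly at about 20 mm (12 N), so it is undersize. I'll withdraw and return the gauge to the stand.

Run:
```python
from h import *
T=tool()
for p in ([.48,-.12,.25],[.47,-.2,.25],[.4595,-.2755,.25]): print(to(p,down(.184),T))
```

```text
(array([ 0.0093,  0.0597, -0.1451]), array([-0.0022, -0.5236, -0.0004]))
(array([-0.0118,  0.1366, -0.1574]), array([-0.0022, -0.5236, -0.0004]))
(array([-0.0326,  0.2089, -0.1697]), array([-0.0022, -0.5236, -0.0004]))
```

```bash
python3 -m handwheel '[{"hand":0.015,"travel":[0,0,-0.02],"delta_rot":[0,0,0]},{"hand":0.015,"travel":[0,0,-0.05],"delta_rot":[0,0,0]},{"hand":0.015,"travel":[0,0.005,-0.095],"delta_rot":[0,-0.02,0]},{"hand":0.015,"travel":[0.005,0.03,-0.13],"delta_rot":[0,-0.12,0]},{"hand":0.015,"travel":[0.009,0.06,-0.145],"delta_rot":[-0.001,-0.24,0]},{"hand":0.015,"travel":[0,0.1,-0.15],"delta_rot":[-0.002,-0.37,0]},{"hand":0.015,"travel":[-0.012,0.137,-0.157],"delta_rot":[-0.002,-0.48,0]},{"hand":0.015,"travel":[-0.024,0.18,-0.165],"delta_rot":[-0.002,-0.524,0]},{"hand":0.015,"travel":[-0.033,0.209,-0.17],"delta_rot":[-0.002,-0.524,0]},{"hand":0.015,"travel":[-0.033,0.209,-0.17],"delta_rot":[-0.002,-0.524,0]},{"hand":0.015,"travel":[-0.033,0.209,-0.17],"delta_rot":[-0.002,-0.524,0]},{"hand":0.015,"travel":[-0.033,0.209,-0.17],"delta_rot":[-0.002,-0.524,0]}]'
python3 - <<'E'
from h import *
T=tool();s=get_state();print(s['position'],s['tcp_rot'],s['qd'])
im=snapshot('wrist');cv2.imwrite('pics/w10.png',im)
cv2.imwrite('pics/w10c.png',cv2.resize(im[130:290,240:400],None,fx=3.7,fy=3.7,interpolation=cv2.INTER_CUBIC))
for p in ([.4588,-.275,.056],(T@[0,0,.061,1])[:3],(T@[.007,0,.061,1])[:3]): print(proj('wrist',np.array(p),T))
E
```

```text
t: 16.52
position: [0.4592, -0.2747, 0.2486]
tcp_rot: [-3.14, 0.0, 0.184]
wrist_force: [-0.1, 0.1, -1.1]
opening: 0.021
[ 0.4592 -0.2747  0.2486] [-3.1404  0.0004  0.1843] [ 0.0012 -0.0029 -0.0012 -0.0022  0.0002 -0.0007]
[317.3348 179.519 ]
[317.2384 214.5267]
[317.2487 205.2731]
```

View pics/w10c.png

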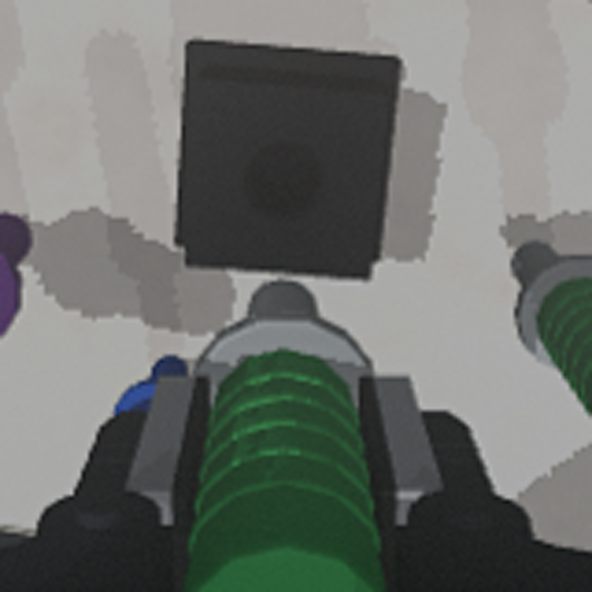

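The hole is at (316.8,178) and the pin at (316.8,…), so they align sideways; forward I need about 1.4 mm. Descending.

```bash
python3 -m handwheel '[{"hand":0.015,"travel":[0.0014,0,0.04],"delta_rot":[0,0,0]},{"hand":0.015,"travel":[0.0014,0,0.09],"delta_rot":[0,0,0]},{"hand":0.015,"travel":[0.0014,0,0.12],"delta_rot":[0,0,0]},{"hand":0.015,"travel":[0.0014,0,0.135],"delta_rot":[0,0,0]},{"hand":0.015,"travel":[0.0014,0,0.15],"delta_rot":[0,0,0]},{"hand":0.015,"travel":[0.0014,0,0.163],"delta_rot":[0,0,0]},{"hand":0.015,"travel":[0.0014,0,0.172],"delta_rot":[0,0,0]},{"hand":0.015,"travel":[0.0014,0,0.172],"delta_rot":[0,0,0]},{"hand":0.015,"travel":[0.0014,0,0.172],"delta_rot":[0,0,0]}]'
```

```text
t: 17.7
position: [0.4606, -0.2756, 0.0772]
tcp_rot: [-3.141, 0.0, 0.183]
wrist_force: [-0.0, 0.0, -0.6]
opening: 0.0206
```

```bash
python3 -m handwheel '[{"hand":0.015,"travel":[0,0,0.0015],"delta_rot":[0,0,0]},{"hand":0.015,"travel":[0,0,0.003],"delta_rot":[0,0,0]},{"hand":0.015,"travel":[0,0,0.003],"delta_rot":[0,0,0]}]'
```

```text
t: 18.08
position: [0.4601, -0.2751, 0.0735]
tcp_rot: [-3.14, 0.001, 0.183]
wrist_force: [-0.8, -0.4, -0.8]
opening: 0.0209
```

```bash
python3 -m handwheel '[{"hand":0.015,"travel":[0,0,0.001],"delta_rot":[0,0,0]},{"hand":0.015,"travel":[0,0,0.002],"delta_rot":[0,0,0]},{"hand":0.015,"travel":[0,0,0.002],"delta_rot":[0,0,0]}]'
```

```text
t: 18.45
position: [0.4601, -0.2752, 0.0714]
tcp_rot: [-3.14, 0.001, 0.183]
wrist_force: [-0.3, -0.3, -0.4]
opening: 0.021
```

```bash
python3 -m handwheel '[{"hand":0.015,"travel":[0,0,0.001],"delta_rot":[0,0,0]},{"hand":0.015,"travel":[0,0,0.002],"delta_rot":[0,0,0]},{"hand":0.015,"travel":[0,0,0.002],"delta_rot":[0,0,0]}]'
```

```text
t: 18.82
position: [0.4603, -0.2753, 0.0713]
tcp_rot: [-3.141, 0.001, 0.183]
wrist_force: [-2.7, 2.1, 6.3]
opening: 0.0208
```

```bash
python3 -m handwheel '[{"hand":0.06,"travel":[0,0,-0.001],"delta_rot":[0,0,0]},{"hand":0.06,"travel":[0,0,-0.001],"delta_rot":[0,0,0]},{"hand":0.06,"travel":[0,0,-0.001],"delta_rot":[0,0,0]},{"hand":0.06,"travel":[0,0,-0.03],"delta_rot":[0,0,0]},{"hand":0.06,"travel":[0,0,-0.08],"delta_rot":[0,0,0]},{"hand":0.06,"travel":[0,0,-0.13],"delta_rot":[0,0,0]},{"hand":0.06,"travel":[0,0,-0.18],"delta_rot":[0,0,0]},{"hand":0.06,"travel":[0,0,-0.18],"delta_rot":[0,0,0]},{"hand":0.06,"travel":[0,0,-0.18],"delta_rot":[0,0,0]}]'
python3 - <<'E'
from h import *
T=tool();s=get_state();print(s['position'],s['tcp_rot'])
im=snapshot('wrist');cv2.imwrite('pics/w11.png',im)
psi=.184;R=rackR(psi);m=np.array([.5516,-.0435,.0831])
print('mouth+80',m-.08*R[:,2],to(m-.08*R[:,2],R,T))
E
```

```text
t: 19.95
position: [0.4602, -0.2752, 0.2489]
tcp_rot: [-3.14, 0.001, 0.183]
wrist_force: [-0.2, 0.4, -0.2]
opening: 0.0602
[ 0.4602 -0.2752  0.2489] [-3.1399  0.0014  0.1831]
mouth+80 [ 0.5123 -0.0508  0.1524] (array([ 0.0922, -0.211 ,  0.0967]), array([-0.0015,  0.525 , -0.0013]))
```

View pics/w11.png

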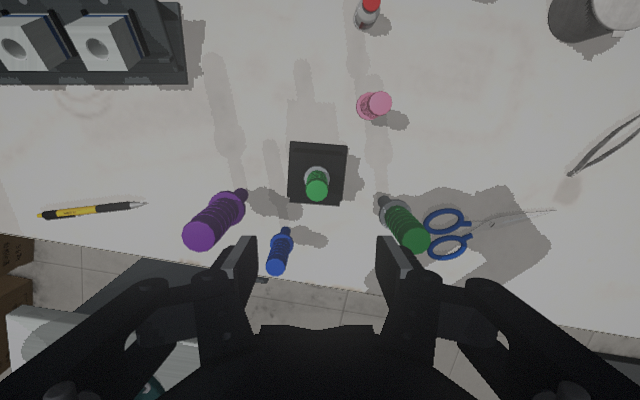

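The gauge is back in the stand with its handle top at (317,190), and it looks as it did at the start. Now to the right block.

```bash
python3 -m handwheel '[{"hand":0.06,"travel":[0.02,-0.04,0],"delta_rot":[0,0.05,0]},{"hand":0.06,"travel":[0.04,-0.09,0.01],"delta_rot":[0,0.17,0]},{"hand":0.06,"travel":[0.06,-0.14,0.03],"delta_rot":[0,0.3,0]},{"hand":0.06,"travel":[0.08,-0.18,0.06],"delta_rot":[-0.001,0.43,-0.001]},{"hand":0.06,"travel":[0.092,-0.211,0.09],"delta_rot":[-0.001,0.525,-0.001]},{"hand":0.06,"travel":[0.092,-0.211,0.097],"delta_rot":[-0.001,0.525,-0.001]},{"hand":0.06,"travel":[0.092,-0.211,0.097],"delta_rot":[-0.001,0.525,-0.001]},{"hand":0.06,"travel":[0.092,-0.211,0.097],"delta_rot":[-0.001,0.525,-0.001]}]'
python3 - <<'E'
from h import *
T=tool();s=get_state();print(s['position'],s['tcp_rot'],s['wrist_force'])
im=snapshot('wrist');cv2.imwrite('pics/w12.png',im)
m=np.array([.5516,-.0435,.0831]);print(proj('wrist',m,T),(np.linalg.inv(T)@np.append(m,1))[:3])
E
```

```text
t: 21.0
position: [0.5144, -0.0527, 0.1556]
tcp_rot: [3.139, -0.527, 0.184]
wrist_force: [0.2, -0.0, 0.3]
opening: 0.06
[ 0.5144 -0.0527  0.1556] [ 3.1385 -0.5275  0.1841] [ 0.1665 -0.0116  0.3072]
[314.1279 210.1329] [-0.0034 -0.0025  0.0819]
```

View pics/w12.png

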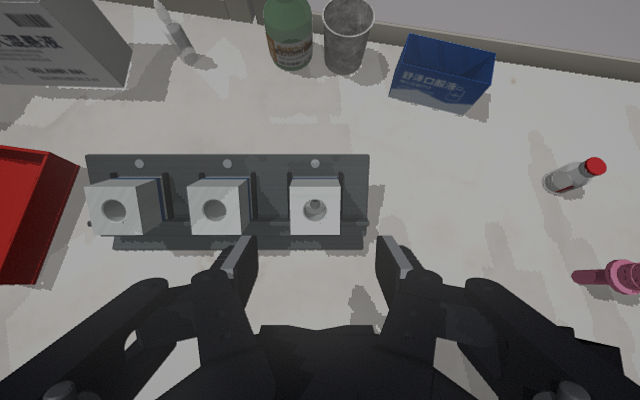

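Run:
```python
from h import *
R=rackR(.184);m=np.array([.5516,-.0435,.0831]);T=tool()
for d in (0,.032): print(to(m+d*R[:,2],R,T))
```

```text
(array([-0.0034, -0.0025,  0.0819]), array([ 0.003 , -0.0039,  0.0001]))
(array([-0.0035, -0.0026,  0.1139]), array([ 0.003 , -0.0039,  0.0001]))
```

```bash
python3 -m handwheel '[{"hand":0.062,"travel":[-0.003,-0.002,0.02],"delta_rot":[0.003,-0.004,0]},{"hand":0.062,"travel":[-0.003,-0.002,0.05],"delta_rot":[0.003,-0.004,0]},{"hand":0.062,"travel":[-0.003,-0.002,0.08],"delta_rot":[0.003,-0.004,0]},{"hand":0.062,"travel":[-0.003,-0.002,0.1],"delta_rot":[0.003,-0.004,0]},{"hand":0.062,"travel":[-0.003,-0.002,0.108],"delta_rot":[0.003,-0.004,0]},{"hand":0.062,"travel":[-0.003,-0.002,0.113],"delta_rot":[0.003,-0.004,0]},{"hand":0.062,"travel":[-0.003,-0.002,0.113],"delta_rot":[0.003,-0.004,0]}]'
python3 - <<'E'
from h import *
T=tool();s=get_state();print(s['position'],s['tcp_rot'],s['wrist_force'])
im=snapshot('wrist');cv2.imwrite('pics/w13.png',im)
m=np.array([.5516,-.0435,.0831]);print((np.linalg.inv(T)@np.append(m,1))[:3])
E
```

```text
t: 21.92
position: [0.5655, -0.0396, 0.0542]
tcp_rot: [-3.139, -0.521, 0.184]
wrist_force: [0.3, 0.2, -0.6]
opening: 0.0621
[ 0.5655 -0.0396  0.0542] [-3.1393 -0.5211  0.1839] [ 0.3341  0.18   -0.554 ]
[ 0.0019  0.0012 -0.0323]
```

View pics/w13.png

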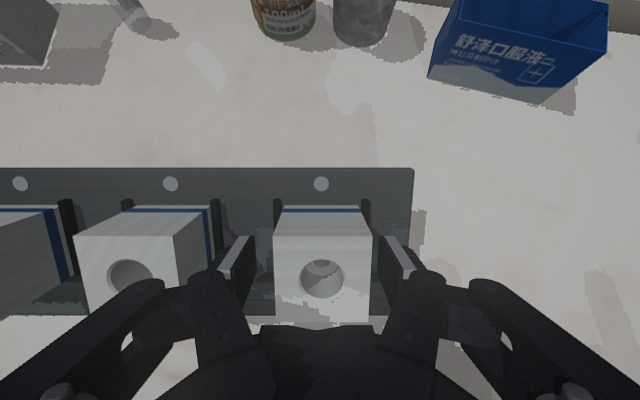

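The block sits centred between the pads. Closing.

```bash
python3 -m handwheel '[{"hand":0.03,"travel":[0,0.001,0],"delta_rot":[0,0,0]},{"hand":0.03,"travel":[0,0.001,0],"delta_rot":[0,0,0]},{"hand":0.03,"travel":[0,0.001,0],"delta_rot":[0,0,0]},{"hand":0.03,"travel":[0,0.001,0],"delta_rot":[0,0,0]},{"hand":0.03,"travel":[0,0.001,0],"delta_rot":[0,0,0]}]' 50
```

```text
t: 22.6
position: [0.5657, -0.0407, 0.0546]
tcp_rot: [-3.14, -0.522, 0.184]
wrist_force: [-4.0, -1.0, 5.6]
opening: 0.039
```

Run:
```python
from h import *
T=tool();R=down(.184)
for p in ([.50,.10,.2],[.502,.2844,.2],[.502,.2844,.1]): print(to(p,R,T))
```

```text
(array([ 0.0389, -0.1505, -0.1452]), array([-0.0015, -0.5217,  0.0008]))
(array([ 0.0699, -0.3314, -0.1271]), array([-0.0015, -0.5217,  0.0008]))
(array([ 0.0201, -0.3313, -0.0404]), array([-0.0015, -0.5217,  0.0008]))
```

```bash
python3 -m handwheel '[{"hand":0.03,"travel":[0,0,-0.01],"delta_rot":[0,0,0]},{"hand":0.03,"travel":[0,0,-0.03],"delta_rot":[0,0,0]},{"hand":0.03,"travel":[0,0,-0.07],"delta_rot":[0,0,0]},{"hand":0.03,"travel":[0,0,-0.12],"delta_rot":[0,0,0]},{"hand":0.03,"travel":[0.01,-0.03,-0.145],"delta_rot":[0,-0.03,0]},{"hand":0.03,"travel":[0.025,-0.08,-0.148],"delta_rot":[0,-0.1,0]},{"hand":0.03,"travel":[0.035,-0.13,-0.147],"delta_rot":[0,-0.18,0]},{"hand":0.03,"travel":[0.045,-0.18,-0.143],"delta_rot":[0,-0.27,0]},{"hand":0.03,"travel":[0.053,-0.23,-0.138],"delta_rot":[0,-0.36,0]},{"hand":0.03,"travel":[0.062,-0.28,-0.132],"delta_rot":[-0.001,-0.45,0.001]},{"hand":0.03,"travel":[0.07,-0.32,-0.127],"delta_rot":[-0.001,-0.522,0.001]},{"hand":0.03,"travel":[0.07,-0.331,-0.127],"delta_rot":[-0.001,-0.522,0.001]},{"hand":0.03,"travel":[0.07,-0.331,-0.127],"delta_rot":[-0.001,-0.522,0.001]},{"hand":0.03,"travel":[0.07,-0.331,-0.127],"delta_rot":[-0.001,-0.522,0.001]}]'
python3 - <<'E'
from h import *
T=tool();s=get_state();print(s['position'],s['tcp_rot'],s['opening'])
im=snapshot('wrist');cv2.imwrite('pics/w14.png',im)
print(proj('wrist',np.array([.502,.2844,.004]),T))
E
```

```text
t: 24.35
position: [0.5015, 0.283, 0.1995]
tcp_rot: [-3.14, 0.002, 0.183]
wrist_force: [-0.2, 0.6, -1.5]
opening: 0.039
[0.5015 0.283  0.1995] [-3.1404  0.0017  0.1829] 0.03899130769010148
[316.0428 177.7946]
```

View pics/w14.png

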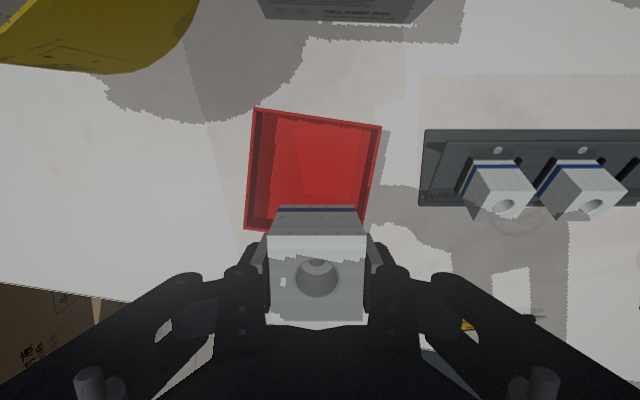

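The block is held by both sides, and the tray is below with its far corners at (254,108) and (381,127). The two passed blocks sit in the rack at (500,190) and (585,190).

Run:
```python
from h import *
T=tool()
a=onz('wrist',(254,108),.04,T);b=onz('wrist',(381,126.5),.04,T);c=onz('wrist',(245,229),.04,T)
print(a,b,c,np.linalg.norm(a-b),np.linalg.norm(a-c),'centre',(b+c)/2)
```

```text
[0.5665 0.3582 0.04  ] [0.572  0.2313 0.04  ] [0.4389 0.3517 0.04  ] 0.1270006273974767 0.1278083983434274 centre [0.5055 0.2915 0.04  ]
```

```bash
python3 -m handwheel '[{"hand":0.03,"travel":[0.004,-0.005,0.05],"delta_rot":[0,0,0]},{"hand":0.03,"travel":[0.004,-0.005,0.1],"delta_rot":[0,0,0]},{"hand":0.03,"travel":[0.004,-0.005,0.14],"delta_rot":[0,0,0]},{"hand":0.03,"travel":[0.004,-0.005,0.16],"delta_rot":[0,0,0]},{"hand":0.03,"travel":[0.004,-0.005,0.172],"delta_rot":[0,0,0]},{"hand":0.03,"travel":[0.004,-0.005,0.178],"delta_rot":[0,0,0]},{"hand":0.03,"travel":[0.004,-0.005,0.18],"delta_rot":[0,0,0]},{"hand":0.03,"travel":[0.004,-0.005,0.18],"delta_rot":[0,0,0]}]'
```

```text
t: 25.4
position: [0.5052, 0.2904, 0.0202]
tcp_rot: [-3.139, 0.0, 0.184]
wrist_force: [0.2, 0.4, -0.9]
opening: 0.039
```

```bash
python3 -m handwheel '[{"hand":0.03,"travel":[0,0,0.0015],"delta_rot":[0,0,0]},{"hand":0.03,"travel":[0,0,0.003],"delta_rot":[0,0,0]},{"hand":0.03,"travel":[0,0,0.003],"delta_rot":[0,0,0]}]'
```

```text
t: 25.78
position: [0.5045, 0.2902, 0.0161]
tcp_rot: [-3.14, 0.002, 0.184]
wrist_force: [-0.0, -1.1, -1.1]
opening: 0.0397
```

```bash
python3 -m handwheel '[{"hand":0.03,"travel":[0,0,0.0015],"delta_rot":[0,0,0]},{"hand":0.03,"travel":[0,0,0.0015],"delta_rot":[0,0,0]},{"hand":0.055,"travel":[0,0,0.0005],"delta_rot":[0,0,0]},{"hand":0.055,"travel":[0,0,0],"delta_rot":[0,0,0]},{"hand":0.055,"travel":[0,0,0],"delta_rot":[0,0,0]},{"hand":0.055,"travel":[0,0,-0.01],"delta_rot":[0,0,0]},{"hand":0.055,"travel":[0,0,-0.04],"delta_rot":[0,0,0]},{"hand":0.055,"travel":[0,0,-0.09],"delta_rot":[0,0,0]},{"hand":0.055,"travel":[0,0,-0.15],"delta_rot":[0,0,0]},{"hand":0.055,"travel":[0,0,-0.2],"delta_rot":[0,0,0]},{"hand":0.055,"travel":[0,0,-0.2],"delta_rot":[0,0,0]}]'
python3 - <<'E'
from h import *
cv2.imwrite('pics/w15.png',snapshot('wrist'));cv2.imwrite('pics/t15.png',snapshot('top'));cv2.imwrite('pics/s15.png',snapshot('scene'))
s=get_state();print(s['t'],s['position'])
E
```

```text
t: 27.15
position: [0.5075, 0.2911, 0.2238]
tcp_rot: [-3.137, -0.011, 0.184]
wrist_force: [-0.1, -0.1, -0.6]
opening: 0.0552
27.3 [0.5045 0.2897 0.2155]
```

View pics/w15.png

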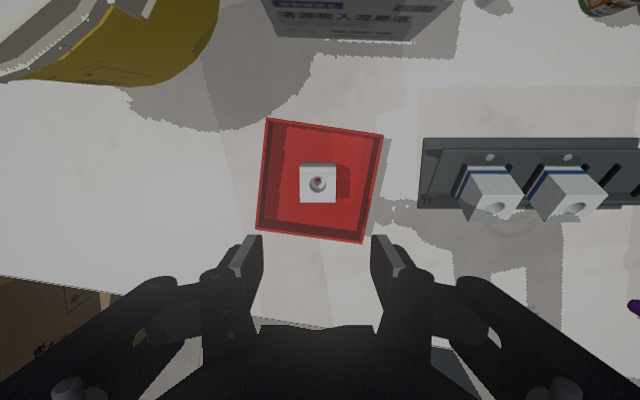

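View pics/t15.png

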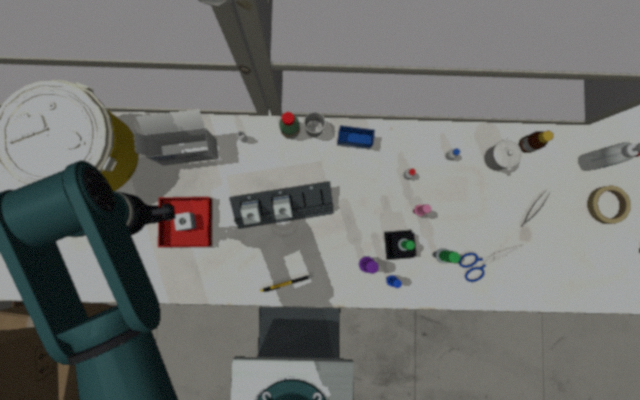

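View pics/s15.png

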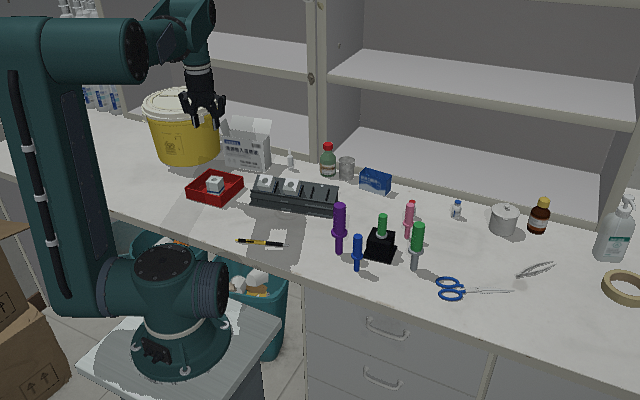

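The wrist view shows the block standing in the tray at (318,184), near the middle. The top view has the gauge in its stand at (405,245), the two passed blocks at (250,212) and (282,206), and the vials and ampoule standing. One last numeric check before handing in.

Run:
```python
from h import *
T=tool();s=get_state();im=snapshot('wrist');cv2.imwrite('pics/w16.png',im)
for p in ([.5223,.1132,.0831],[.5371,.0348,.0831],[.505,.2895,.048]): print(proj('wrist',np.array(p),T))
t=snapshot('top').astype(int);t0=cv2.imread('pics/top0.png').astype(int)
for n,m in (('now',t),('start',t0)):
    G,R,B=m[...,1],m[...,2],m[...,0];k=((G>R*1.5)&(G>B*1.3)&(G>60)); ys,xs=np.nonzero(k[235:252,395:420]);print(n,'handle',xs.mean()+395,ys.mean()+235)
    w=(m[195:230,238:300].min(2)>120);k,l,st,c=cv2.connectedComponentsWithStats(w.astype(np.uint8));print([ (c[i]+[238,195]).round(1) for i in range(1,k) if 60<st[i,4]<400])
print(s['position'],s['wrist_force'],np.abs(s['qd']).max())
cv2.imwrite('pics/w16c.png',cv2.resize(im[100:260,230:640],None,fx=1.9,fy=1.9))
```

```text
[499.0389 205.9206]
[581.2867 205.795 ]
[317.5164 182.8376]
now handle 408.19444444444446 244.4351851851852
[array([282.7, 208. ]), array([250.6, 212.8])]
start handle 407.3363636363636 245.3
[array([283.7, 212.8]), array([279.8, 226.5])]
[0.5045 0.2897 0.2155] [-0.0514 -0.7666 -1.1319] 0.0341421083506177
```

View pics/w16c.png

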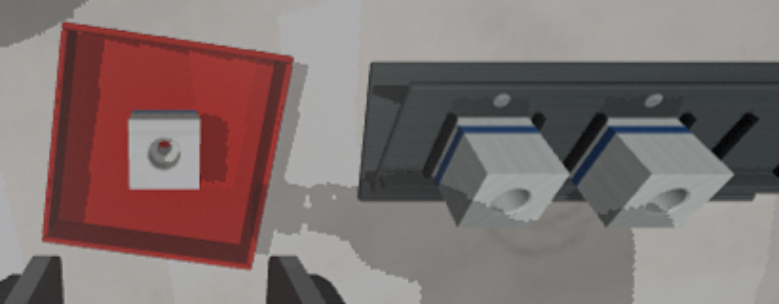

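```bash
python3 -c "
from cell import *
print(hand_in())"
```

```text
the job is handed in; nothing more can be done
None
```

I tried the gauge in all three bores from left to right, put it back in its stand, and lifted the undersize right-hand block into the red tray. I handed the job in at about 27 s of the 72 s allowed; no verdict is reported.

- **Left block:** the gauge went in up to the collar, with only about 6 N when the collar met the block.
- **Middle block:** the gauge went in freely to within about 1 mm of the collar. I didn't press the last bit.
- **Right block:** the gauge stopped at about 20 mm and about 12 N when I pushed 1 mm further, so this was the undersize one.

**Last checks:**
- The rejected block stands upright near the middle of the tray.
- The two passed blocks are in their nests; their bores are within about 2 pixels of where I first measured them.
- The gauge handle is within about 1 pixel of its starting place in the top view.
- The vials and ampoule are standing, and the gripper is clear.

**Disagreements:**
- The length from fingertip to pin tip came out as 61 mm from the stand but about 64 mm from the left bore. I judged depth by contact force instead.
- The tray centre differed by about 8 mm between the top and wrist cameras, well inside the 55 mm allowance.
- The automatic block comparison with the starting top image was not usable, because the start mask picked up other patches. I compared the blocks by eye and by the wrist camera.

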